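# Clamp the injector holder block on the test bench

## Robot

A 7-joint arm with a two-finger parallel gripper is mounted at the origin on the work surface. World frame = base frame: x ahead of the robot, y to its left, z up, the work surface at z = 0. Lengths are in m, angles in rad, forces in N, time in s.
With the tool pointing down it reaches from about 0.35 to 0.9 m from the base axis. Payload 8.1 kg.
Tool frame: the origin (TCP) lies at the centre of the arm's flange, where the gripper is bolted on; the fingertips stand 178 mm ahead of it and the grasp point (between the pads) lies 159 mm ahead of it; z points along the fingers, y is the direction in which the jaws open and shut (so a half turn about z gives the same grasp; the last joint's range is limited). The gripper opens to 92 mm and grips with 3 to 60 N. Pads are 19 mm wide; open, the fingers measure 130 mm over their backs; the gripper's body (75 mm by 190 mm) begins 47 mm behind the grasp point.
Start: joints at [1.084, 0.434, 0.025, 1.573, -0.012, 1.134, -0.075], TCP at [0.234, -0.58, 0.405] pointing down, gripper open.
Joint ranges: [-2.62, 2.62], [-0.44, 2.09], [-1.27, 1.32], [0.08, 2.57], [-1.32, 4.46], [0.12, 2], [-2.74, 2.74]. Speed limits (rad/s): [2.22, 2.22, 3.01, 3.01, 3.14, 3.14, 3.14].

## Interface

Orientations are given as a rotation vector (axis times angle).
In Python, from cell import arm gives the robot as it stands. The module is installed in compiled form; this text tells all that it offers.
- The arm moves only by the tool move_arm, never from a script. Its argument "steps" is a list of rows, each a list of 4 numbers: the shift along the tool's x, y, z in mm, then the turn about the tool's z in rad. In form: [[x, y, z, twist], ...]. A call has 1 to 20 rows; each row is the pose to reach, as a shift and turn from the pose commanded when the call began, along the tool's axes at that moment; what a row does not reach only later rows make up. A row lasts 1/8 s, in which the tool goes at most 62.5 mm and 10.7 degrees, less where a joint would pass 70% of its speed; a pose out of reach is approached as far as the arm can. A call with a gripper value outside its range is refused whole. "grip" is the finger opening in mm, from 0 to 91.8, set as the call begins (left out, the last holds). The fingers move at their own pace and stop on an object; "grip_force" is the grip in N (left out, the last holds). Time passes only in rows, so rows that repeat a pose let the fingers close. It gives the time, the measured TCP pose, the force and the opening at its end, in the units of the state.
- arm.observe(): the state, without advancing time (a new reading comes with each control period).
- arm.get_image(name): name is "scene" or "side" or "wrist"; returns the picture (384x512x3 uint8, red, green, blue); there is no depth.
- arm.camera_info(name): a dict with "mtx" (3x3 intrinsics, pixels), "dist_coeffs" ([k1, k2, p1, p2, k3] as OpenCV has them; the pictures are not rectified), "pose" (4x4, takes a point from camera to world coordinates); the wrist camera has in their place "T_tool_cam" (4x4, takes a point from camera to tool coordinates, whose origin is the TCP and whose axes are the flange's). Camera axes: x right, y down, z forward; pixel columns grow to the right and rows downward; lengths in m; the calibration is good to about 2 mm. A picture is of the moment at which its call begins: read the wrist's pose just before it. camera_info takes no time and is no camera call.
- arm.sign_off(): hands the job in, once; it reports no verdict.
The state is a dict: "clock": time; "joints": joint angles; "dq": joint speeds; "joint_efforts": joint torques, N m; "position": TCP position; "ee_rot": TCP orientation; "force": force on the tool from outside, world axes, zero at the start; "ft_torque": the same for the moment, N m; "width": opening from 0.0 (shut) to 1.0 (fully open).
Only numpy, scipy, OpenCV 4.12 (cv2) and the standard library are available. Lean on these libraries where they do the work, as an engineer would, in place of code of your own. Each camera call takes 0.05 s, during which the arm holds its last target.

## Task

Slide the aluminium injector holder block flat along the tray into the open clamp, its yellow line level with the middle of the jaws, without lifting or tipping it. Then wind the red-handled crank clockwise (seen from above) through its turns, taking the handle afresh as often as needed, until it comes up against its stop and the orange pad grips the block. Let go, and leave everything else on the bench where it stands.

Things in the scene. Friction and masses are not known exactly. Their poses are not given: they have to be found in the camera images.
- block_center (a point): Centre of the loose injector holder block, half-way up: aluminium, 60 (its x) x 150 (its y) x 40 mm high, about 0.7 kg, flat on the tray; a yellow line across the middle of its top, a brass-ringed dark bore at each end of the top. It can be gripped across its 60 mm width; between the jaws it stands out 47 mm at either end, where it can still be held or pushed.
- clamp_mid (a point): Point 20 mm above the tray where the block's centre is when clamped. Clamp's frame: y along the jaws (both 56 mm long, 42 mm high), x from the fixed jaw (nearer the robot) to the moving jaw. The clamp is open at its -y side, where the block comes in with its long side along y; at its +y side stands the gear head. Nothing stands above the tray between the jaws.
- fixed_jaw (a point): Middle of the face of the fixed dark jaw (a yellow tick on its top), 30 mm from clamp_mid, 20 mm above the tray, same axes as clamp_mid. The jaw is 18 mm thick; behind it a foot 90 mm wide and 10 mm high reaches 52 mm back from the face.
- gear_head (a point): Middle of the top of the dark-blue gear head that carries the crank: 170 mm (x) x 75 mm (y), 55 mm high, same axes as clamp_mid. A steel bar, 35 mm above the tray at its top, joins it to the moving jaw.
- pad: Orange sprung pad on the moving jaw, 56 mm long, 8 mm thick, 39 mm high. Origin at the middle of its gripping face, at tray level; x points away from the fixed jaw. Winding brings it 4.3 mm nearer per rad; it pushes the block against the fixed jaw, squares it, and yields about 4 mm (4 N per mm) before the crank meets its stop. The jaw reaches 40 mm beyond the pad's face.
- crank (a joint): Angle of the crank in rad, growing clockwise seen from above: 0 = clamp wide open, 9.8 = fully wound, at its stop. It turns stiffly (about 0.15 N m, so 2 to 3 N at the grip) and stays where it is left. It starts between 0.4 and 3.0, so 1.1 to 1.5 turns are needed.
- crank_grip (a point): Centre of the crank's red upright grip, a flat fin fixed to the arm (it does not spin): 14 mm thick (its y, along the circle), 32 mm long (its x, radial, outwards), 46 mm high, 104 mm above the tray at its centre, 75 mm from the crank's axis. Its top is at 125 mm; the arm below it has its top at 79 mm.
- crank_axis (a point): Point on the crank's upright axis at the height of the grip's centre (104 mm above the tray). A steel threaded spindle 17 mm thick stands up on this axis to 210 mm above the tray: the gripper's body must pass beside it.
- port: Brass drain port fixed to the tray near the mouth of the clamp, 36 mm across, 45 mm high; origin at its foot.
- jar: Loose small amber jar with grey lid, 38 mm across, 55 mm high, near the mouth of the clamp; origin at its foot. To be left alone, like all that follow.
- fluid: Loose white plastic bottle, 56 mm across, 120 mm high; origin at its foot.
- beaker: Loose glass beaker, 60 mm across, 65 mm high; origin at its foot.
- nut: Loose brass nozzle nut, 30 mm across, 34 mm high; origin at its foot.
- screwdriver: Loose green-handled screwdriver lying down, 180 mm long along its x.
- wrench: Loose steel wrench lying down, 160 mm long along its x.
- tin: Loose green open tin, 100 x 80 x 35 mm; origin under its centre.
- injector: Loose steel injector standing upright, 26 mm across, 100 mm high; origin at its foot.
Mind the look-alikes: they are no part of the job. Leave any pink or purple look-alike of the part that bears block_center alone.

How it is judged:
On the way, in this order (a step that is already met when the one before it is completed fails the run):
1. the block lies between the jaws, its line within 12 mm of their middle and roughly square to them, the clamp still open (y of block_center in the frame of clamp_mid between -0.012 and 0.012 m and x of block_center in the frame of clamp_mid between -0.006 and 0.045 m and angle between the y axis of block_center and the y axis of clamp_mid, either way round below 0.25 rad and value of joint crank below 5 rad), for 0.2 s.
2. the crank is wound to its stop with the block gripped (value of joint crank above 9.45 rad and contact force between pad and block above 5 N), for 0.2 s.
At the end, for the whole second after the job is handed in: The crank is within 0.35 rad of its stop, the pad presses the block with more than 5 N, and the block lies flat and at rest against the fixed jaw (within 5 mm), square to it within 0.06 rad, its yellow line within 12 mm of the middle of the jaws (all of step 2 and y of block_center in the frame of clamp_mid between -0.012 and 0.012 m and x of block_center in the frame of clamp_mid between -0.005 and 0.005 m and angle between the y axis of block_center and the y axis of clamp_mid, either way round below 0.06 rad and height (world z) of block_center below 0.026 m and linear speed of block below 0.01 m/s); the robot touches nothing.
It fails at once if the block is lifted more than 15 mm off the tray or tipped (height (world z) of block_center above 0.035 m or angle between block_center's own z axis and vertical above 0.2 rad).
It fails at once if another loose thing is shifted by more than 30 mm or knocked over (distance of any of jar, fluid, beaker, nut, screwdriver, wrench, tin, injector from where it was at the start of the episode above 0.03 m or angle between any of jar, fluid, beaker, nut, tin, injector's own z axis and vertical above 0.5 rad).
It also fails if it takes over 72 s, if anything falls off the work surface, if the arm or the gripper's body presses on something with over 40 N, if the wrist force passes 120 N, or if a joint passes its speed limit or range.

## Working session

There is one attempt and no reset: what is moved stays moved. The work goes in short steps, Python scripts to look and compute and a tool call to move; the robot and the scene stay as the last step left them, time stands still between calls to the robot, and variables do not carry over. Pictures are saved under pics/ and viewed, and the job is handed in when it is done.

Besides the shell and the picture viewer there is one more tool, called after "Request:" in YAML: its name, and indented under it one key for each argument. move_arm: Moves the arm, as the interface text tells. Its arguments: {"type":"object","properties":{"steps":{"type":"array"},"grip":{"type":"number"},"grip_force":{"type":"number"}},"required":["steps"]}

```bash
mkdir -p pics; ls
python3 - <<'E'
from cell import arm
import cv2,numpy as np
s=arm.observe(); print(s)
for n in ["scene","side","wrist"]:
    im=arm.get_image(n); cv2.imwrite(f"pics/{n}0.png",im[:,:,::-1])
    c=arm.camera_info(n); print(n,{k:np.round(np.array(v),4).tolist() for k,v in c.items()})
E
```

```text
pics
{'clock': 0.0, 'joints': array([ 1.08439776,  0.43519251,  0.02498872,  1.57406569, -0.0115897 ,
        1.13399658, -0.07512018]), 'dq': array([-7.15384168e-04,  1.21707942e-03, -1.14142726e-03,  3.92622171e-04,
        3.01815851e-05, -1.62065537e-03, -2.01087728e-04]), 'joint_efforts': array([-6.45871478e-04, -6.67850733e+01,  9.84454639e-01, -3.14464331e+01,
       -6.06876751e-02,  4.26101417e-02,  1.66374571e-04]), 'position': array([ 0.23390631, -0.57933815,  0.40397603]), 'ee_rot': array([-3.08252875e+00, -5.98745538e-01,  6.88688059e-04]), 'force': array([-0.46163973, -0.79815019,  0.11944806]), 'ft_torque': array([-0.0151456 ,  0.0026065 , -0.04173219]), 'width': 0.9985919485117207}
scene {'mtx': [[403.7084, 0.0, 255.734], [0.0, 403.7084, 189.9178], [0.0, 0.0, 1.0]], 'dist_coeffs': [-0.0798, 0.0, 0.0, 0.0, 0.0], 'pose': [[0.6767, 0.5081, -0.5328, 1.2211], [0.7361, -0.4529, 0.5031, -0.6842], [0.0143, -0.7326, -0.6805, 0.9065], [0.0, 0.0, 0.0, 1.0]]}
side {'mtx': [[475.733, 0.0, 257.5455], [0.0, 475.733, 187.1995], [0.0, 0.0, 1.0]], 'dist_coeffs': [0.0237, 0.0, 0.0, 0.0, 0.0], 'pose': [[-0.7765, -0.4239, 0.4662, -0.2511], [-0.6298, 0.5008, -0.5937, 0.9709], [0.0182, -0.7547, -0.6558, 1.2399], [0.0, 0.0, 0.0, 1.0]]}
wrist {'mtx': [[284.2779, 0.0, 257.7874], [0.0, 284.2779, 189.8556], [0.0, 0.0, 1.0]], 'dist_coeffs': [-0.0049, 0.0, 0.0, 0.0, 0.0], 'T_tool_cam': [[0.0002, -0.9679, -0.2513, 0.0674], [1.0, -0.0001, 0.0011, -0.0003], [-0.001, -0.2513, 0.9679, 0.0201], [0.0, 0.0, 0.0, 1.0]]}
```

View pics/scene0.png

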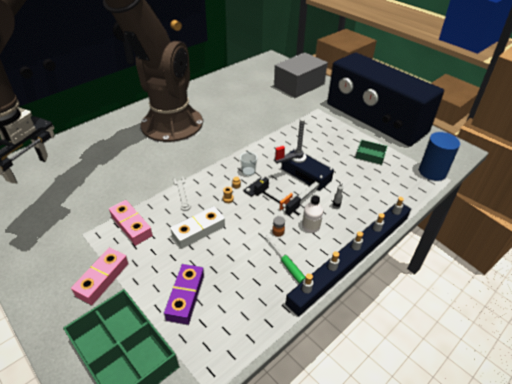

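View pics/side0.png

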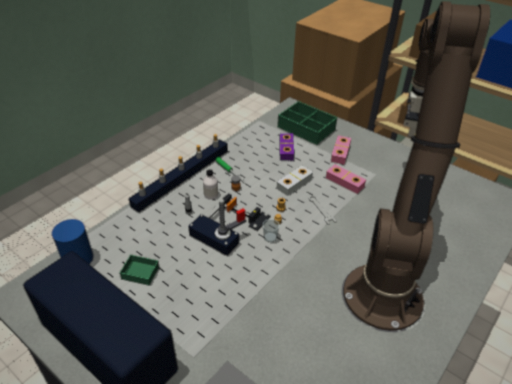

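View pics/wrist0.png

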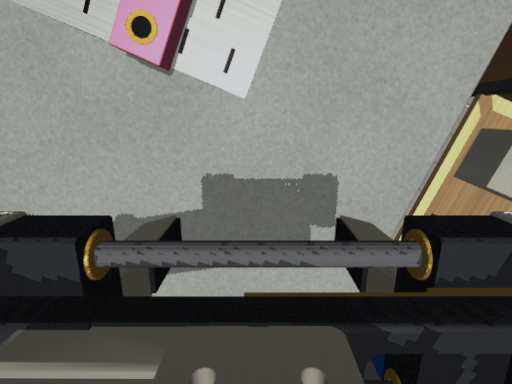

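The scene view shows the grey block at about (198,226), the clamp with its red grip near (280,153), and pink and purple look-alikes. I'll zoom in next.

```bash
cat > h.py <<'E'
import numpy as np,cv2
from cell import arm
from scipy.spatial.transform import Rotation as R
def cam(n):
    c=arm.camera_info(n); K=np.array(c['mtx']);d=np.array(c['dist_coeffs'])
    if n=='wrist':
        s=arm.observe();T=np.eye(4);T[:3,:3]=R.from_rotvec(s['ee_rot']).as_matrix();T[:3,3]=s['position']
        P=T@np.array(c['T_tool_cam'])
    else: P=np.array(c['pose'])
    return K,d,P
def ray(C,uv):
    K,d,P=C
    q=cv2.undistortPoints(np.array(uv,float).reshape(-1,1,2),K,d).reshape(-1,2)
    r=np.c_[q,np.ones(len(q))]@P[:3,:3].T
    return P[:3,3],r
def onz(C,uv,z):
    o,r=ray(C,uv); return o+r*((z-o[2])/r[:,2])[:,None]
def proj(C,X):
    K,d,P=C; Ti=np.linalg.inv(P)
    return cv2.projectPoints(np.array(X,float).reshape(-1,1,3),cv2.Rodrigues(Ti[:3,:3])[0],Ti[:3,3],K,d)[0].reshape(-1,2)
def tri(C1,u1,C2,u2):
    o1,r1=ray(C1,[u1]);o2,r2=ray(C2,[u2]);r1=r1[0];r2=r2[0]
    A=np.c_[r1,-r2];t=np.linalg.lstsq(A,o2-o1,rcond=None)[0]
    a=o1+t[0]*r1;b=o2+t[1]*r2;return (a+b)/2,np.linalg.norm(a-b)
def crop(im,x0,y0,x1,y1,s,name,step=20):
    c=cv2.resize(im[y0:y1,x0:x1,::-1],None,fx=s,fy=s,interpolation=cv2.INTER_CUBIC)
    for x in range((x0//step+1)*step,x1,step): cv2.putText(c,str(x),((x-x0)*s,10),0,.35,(0,0,255));cv2.line(c,((x-x0)*s,12),((x-x0)*s,18),(0,0,255))
    for y in range((y0//step+1)*step,y1,step): cv2.putText(c,str(y),(0,(y-y0)*s),0,.35,(0,0,255))
    cv2.imwrite(name,c)
E
python3 - <<'E'
from h import *
a=cv2.imread('pics/scene0.png')[:,:,::-1]; crop(a,165,110,365,260,4,'pics/sc_z.png')
a=cv2.imread('pics/side0.png')[:,:,::-1]; crop(a,170,145,370,295,4,'pics/si_z.png')
E
```

```text
(no output)
```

View pics/sc_z.png

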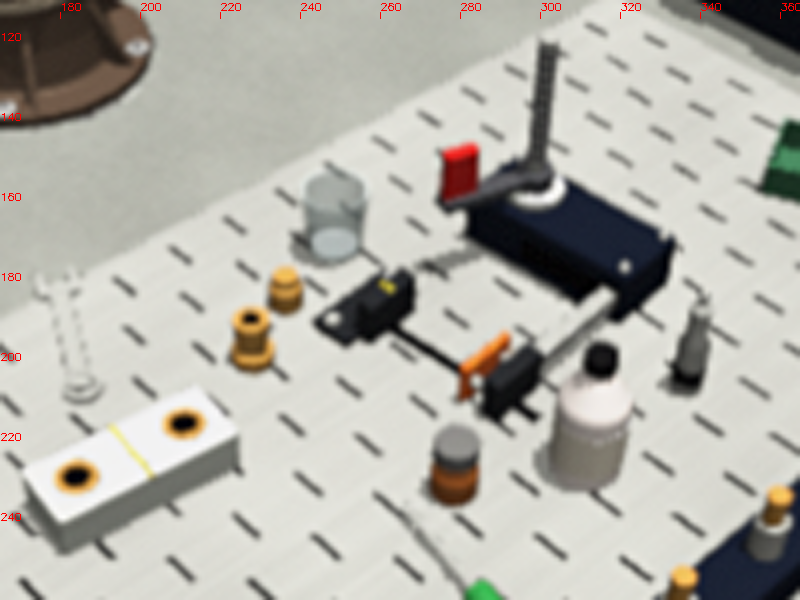

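View pics/si_z.png

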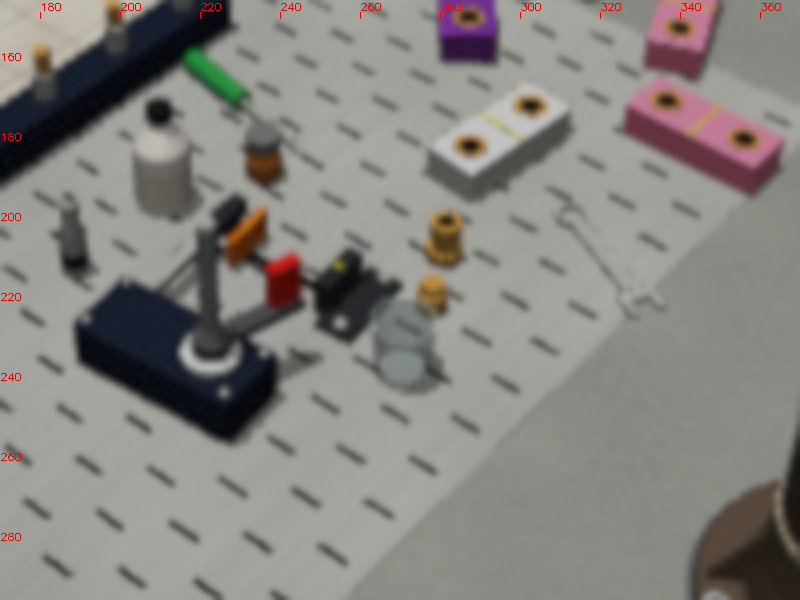

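Run:
```python
from h import *
np.set_printoptions(precision=4,suppress=True)
S=cam('scene');D=cam('side')
s=lambda x,y:(165+x/4-.375,110+y/4-.375); d=lambda x,y:(170+x/4-.375,145+y/4-.375)
def t(n,a,b):
    p,e=tri(S,s(*a),D,d(*b)); print(n,p,'gap %.4f'%e)
t('bore far',(76,477),(530,105)); t('bore clamp',(184,424),(470,146))
t('line c',(132,450),(500,125))
t('tick',(388,286),(340,265))
t('grip top',(460,150),(284,262)); t('grip mid',(461,175),(284,283))
t('spindle top',(549,45),(207,232))
t('axis base',(537,186),(209,352))
t('port top',(252,317),(446,219)); t('jar top',(457,440),(264,130)); t('nut top',(286,273),(432,283))
t('bottle top',(600,350),(158,107)); t('beaker top',(336,185),(404,312))
t('injector top',(705,297),(69,205))
t('gh screwR',(625,266),(85,320)); t('orange top mid',(487,355),(247,225))
print('block on z=.04',onz(S,[s(76,477),s(184,424),s(132,450)],.04),onz(D,[d(530,105),d(470,146),d(500,125)],.04))
print('block top corners S',onz(S,[s(24,478),s(200,388),s(240,435),s(62,520)],.04))
print('block top corners D',onz(D,[d(428,152),d(527,85),d(570,107),d(471,182)],.04))
```

```text
bore far [ 0.5273 -0.3082  0.041 ] gap 0.0011
bore clamp [ 0.5363 -0.2183  0.0401] gap 0.0002
line c [ 0.5323 -0.2628  0.0408] gap 0.0002
tick [ 0.5262 -0.0038  0.0427] gap 0.0017
grip top [0.511  0.0892 0.1241] gap 0.0010
grip mid [0.512  0.0898 0.0991] gap 0.0010
spindle top [0.529  0.1639 0.2009] gap 0.0010
axis base [0.5319 0.1645 0.0606] gap 0.0007
port top [ 0.4863 -0.1117  0.0474] gap 0.0002
jar top [ 0.6924 -0.0914  0.057 ] gap 0.0001
nut top [ 0.4526 -0.0475  0.0337] gap 0.0007
bottle top [0.7385 0.0025 0.1195] gap 0.0026
beaker top [0.428  0.0286 0.0712] gap 0.0005
injector top [0.7328 0.131  0.089 ] gap 0.0034
gh screwR [0.644  0.1792 0.0354] gap 0.0330
orange top mid [0.6308 0.0043 0.0356] gap 0.0006
block on z=.04 [[ 0.526  -0.308   0.04  ]
 [ 0.5362 -0.2183  0.04  ]
 [ 0.5316 -0.2625  0.04  ]] [[ 0.5282 -0.3087  0.04  ]
 [ 0.5364 -0.2183  0.04  ]
 [ 0.5329 -0.2635  0.04  ]]
block top corners S [[ 0.5021 -0.3364  0.04  ]
 [ 0.5147 -0.1863  0.04  ]
 [ 0.5722 -0.1946  0.04  ]
 [ 0.5523 -0.3385  0.04  ]]
block top corners D [[ 0.5623 -0.1845  0.04  ]
 [ 0.5492 -0.3332  0.04  ]
 [ 0.4957 -0.3321  0.04  ]
 [ 0.5041 -0.1759  0.04  ]]
```

```bash
cat >> h.py <<'E'
def plan(x,y,z,yaw):
    """shift in tool mm and twist to reach TCP x,y,z with tool x axis at yaw (deg)"""
    s=arm.observe();M=R.from_rotvec(s['ee_rot']).as_matrix()
    dlt=M.T@(np.array([x,y,z])-s['position'])*1000
    cy=np.degrees(np.arctan2(M[1,0],M[0,0])); tw=-np.radians(yaw-cy)
    print('from',np.round(s['position'],4),'yaw %.1f'%cy,'tilt z',np.round(M[:,2],3),'q7 %.2f'%s['joints'][6],'t %.2f'%s['clock'])
    print('shift',np.round(dlt,1),'twist %.3f'%tw,'F',np.round(s['force'],1),'w %.3f'%s['width'])
E
python3 -c "
from h import *
plan(.55,-.13,.404,84)"
```

```text
from [ 0.2339 -0.5794  0.4041] yaw 22.0 tilt z [-0.001  0.001 -1.   ] q7 -0.08 t 0.15
shift [ 4.613e+02 -2.984e+02  4.000e-01] twist -1.082 F [-0.5  0.3  0.2] w 1.003
```

Request:
move_arm:
  steps:
    - [55,-35,0,-0.12]
    - [110,-71,0,-0.25]
    - [165,-107,0,-0.4]
    - [220,-142,0,-0.55]
    - [275,-178,0,-0.7]
    - [330,-213,0,-0.85]
    - [385,-249,0,-1.0]
    - [430,-278,0,-1.08]
    - [461,-298,0,-1.08]
    - [461,-298,0,-1.08]
    - [461,-298,0,-1.08]

```text
clock: 1.52
position: [0.5496, -0.1312, 0.4043]
ee_rot: [-2.337, -2.099, 0.002]
force: [0.3, -0.5, -0.1]
width: 0.999
```

```bash
python3 -c "
from h import *
plan(.55,-.13,.404,84)
im=arm.get_image('wrist'); cv2.imwrite('pics/w1.png',im[:,:,::-1])
np.save('w1pose.npy',cam('wrist')[2])
crop(im,0,0,512,384,1,'pics/w1g.png',50)
a=cv2.resize(im[0:260,:,::-1],None,fx=1.56,fy=1.56,interpolation=cv2.INTER_CUBIC);cv2.imwrite('pics/w1z.png',a)"
```

```text
from [ 0.5496 -0.1312  0.4043] yaw 83.9 tilt z [-0.001 -0.001 -1.   ] q7 -0.12 t 1.52
shift [1.3 0.3 0.3] twist -0.003 F [ 0.3 -0.5 -0.1] w 0.999
```

View pics/w1z.png

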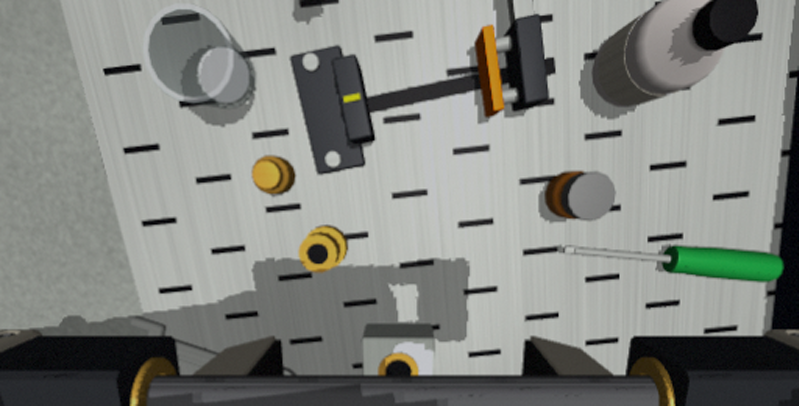

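The wrist view shows the fixed jaw with its tick at about (225,63), the orange pad near (314,45), the port at (205,160), the nut at (175,112) and the jar at (373,125). I'll zoom on the jaws.

```bash
python3 -c "
from h import *
im=cv2.imread('pics/w1.png')[:,:,::-1]
crop(im,180,0,360,120,4,'pics/w1j.png',10)"
```

```text
(no output)
```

View pics/w1j.png

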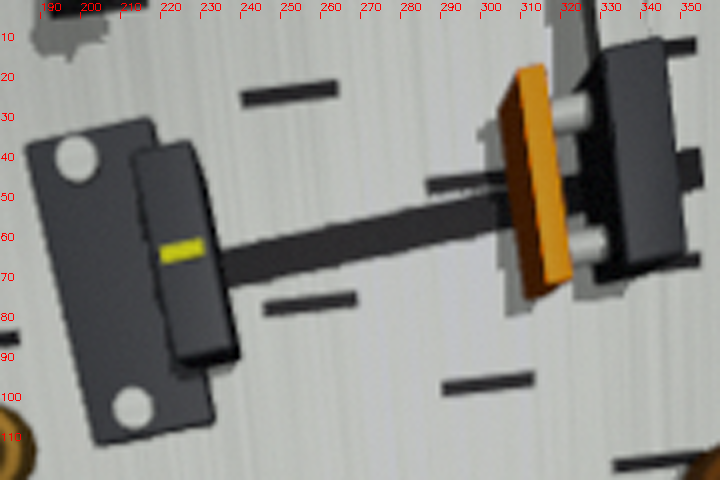

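```bash
cat > w.py <<'E'
from h import *
np.set_printoptions(precision=4,suppress=True)
K,d,_=cam('wrist');W=(K,d,np.load('w1pose.npy'))
w=lambda L:[(180+x/4-.375,y/4-.375) for x,y in L]
J=onz(W,w([(133,152),(190,140),(233,348),(178,358)]),.042);print('jaw',J)
for a,b in((0,3),(1,2)): v=J[a]-J[b];print(np.linalg.norm(v),'yaw of y',np.degrees(np.arctan2(v[1],v[0])))
F=onz(W,w([(27,148),(150,118),(213,418),(97,445)]),.010);print('foot',F)
for a,b in((0,3),(1,2)): v=F[a]-F[b];print(np.linalg.norm(v),np.degrees(np.arctan2(v[1],v[0])))
v=F[1]-F[0];print(np.degrees(np.arctan2(v[1],v[0])))
M=onz(W,w([(600,52),(663,38),(687,248),(626,262)]),.042);print('mov',M)
v=M[0]-M[3];print(np.linalg.norm(v),np.degrees(np.arctan2(v[1],v[0])))
P=onz(W,w([(517,68),(543,65),(571,277),(541,287)]),.039);print('pad',P)
print('tick',onz(W,w([(181,250)]),.042))
r=onz(W,w([(230,265),(505,205)]),0);print('rail',r);v=r[1]-r[0];print(np.degrees(np.arctan2(v[1],v[0])))
print('port,nut,jar',onz(W,[(318/1.56,253/1.56)],.045),onz(W,[(270/1.56,172/1.56)],.034),onz(W,[(587/1.56,195/1.56)],.055),'block end corners',onz(W,[(365/1.56,340/1.56),(434/1.56,340/1.56)],.04), 'bore',onz(W,[(398/1.56,368/1.56)],.04))
E
python3 w.py
```

```text
jaw [[ 0.5165  0.0226  0.042 ]
 [ 0.5324  0.0239  0.042 ]
 [ 0.5373 -0.0306  0.042 ]
 [ 0.5214 -0.0316  0.042 ]]
0.05440570066674574 yaw of y 95.15324433848667
0.054687286567186744 yaw of y 95.15850173468827
foot [[ 0.4815  0.0353  0.01  ]
 [ 0.5191  0.0393  0.01  ]
 [ 0.5266 -0.0475  0.01  ]
 [ 0.489  -0.0516  0.01  ]]
0.0872217705540311 94.93335572520527
0.08706784097210048 94.93123304057956
6.044856958686253
mov [[ 0.6445  0.0332  0.042 ]
 [ 0.6614  0.0347  0.042 ]
 [ 0.6664 -0.0181  0.042 ]
 [ 0.6493 -0.0199  0.042 ]]
0.05333806561634183 95.17897050330485
pad [[ 0.6227  0.0326  0.039 ]
 [ 0.6298  0.0325  0.039 ]
 [ 0.6345 -0.0218  0.039 ]
 [ 0.6259 -0.0235  0.039 ]]
tick [[ 0.5262 -0.0034  0.042 ]]
rail [[ 0.5371 -0.0019  0.    ]
 [ 0.6241  0.006   0.    ]]
5.210657368668117
port,nut,jar [[ 0.486  -0.1117  0.045 ]] [[ 0.457  -0.0477  0.034 ]] [[ 0.6885 -0.0895  0.055 ]] block end corners [[ 0.5122 -0.188   0.04  ]
 [ 0.5687 -0.1942  0.04  ]] bore [[ 0.5364 -0.2157  0.04  ]]
```

```bash
python3 -c "
from h import *
S=cam('scene')
s=lambda x,y:(165+x/4-.375,110+y/4-.375)
print('wrench',onz(S,[s(45,285),s(85,392)],0.005),'pink',onz(S,[(123,203),(151,233)],0.04))
plan(.526,-.3207,.30,84)
plan(.526,-.3207,.195,84)"
```

```text
wrench [[ 0.30392748 -0.18784661  0.005     ]
 [ 0.42973736 -0.23615256  0.005     ]] pink [[ 0.31619316 -0.38597324  0.04      ]
 [ 0.47730966 -0.38634178  0.04      ]]
from [ 0.5493 -0.1319  0.4044] yaw 83.8 tilt z [-0.001 -0.001 -1.   ] q7 -0.12 t 1.57
shift [-190.1   -2.6  104.6] twist -0.004 F [-0.2  0.5  1. ] w 1.001
from [ 0.5493 -0.1319  0.4044] yaw 83.8 tilt z [-0.001 -0.001 -1.   ] q7 -0.12 t 1.57
shift [-190.    -2.5  209.6] twist -0.004 F [-0.2  0.5  1. ] w 1.001
```

Request:
move_arm:
  steps:
    - [-55,-1,20,0]
    - [-110,-2,50,0]
    - [-165,-2,90,0]
    - [-190,-3,130,0]
    - [-190,-3,165,0]
    - [-190,-3,190,0]
    - [-190,-3,206,0]
    - [-190,-3,209,0]
    - [-190,-3,209,0]
  grip: 91

```text
clock: 2.7
position: [0.5267, -0.3196, 0.1965]
ee_rot: [2.337, 2.098, 0.0]
force: [0.7, -0.0, 0.9]
width: 0.991
```

```bash
python3 -c "
from h import *
plan(.526,-.3207,.195,84)
im=arm.get_image('wrist'); cv2.imwrite('pics/w2.png',im[:,:,::-1])"
```

```text
from [ 0.5267 -0.3196  0.1965] yaw 83.8 tilt z [ 0.001 -0.001 -1.   ] q7 0.12 t 2.70
shift [-1.2 -0.6  1.5] twist -0.003 F [ 0.7 -0.   0.9] w 0.991
```

View pics/w2.png

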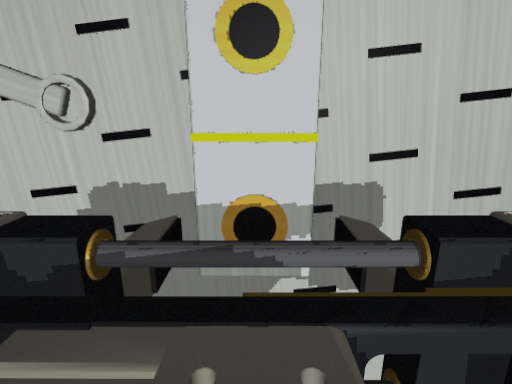

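The block sits centred and square between the fingers, with its line at row 138. Now I'll close on it.

Request:
move_arm:
  steps:
    - [0,0,1,0]
    - [0,0,1,0]
    - [0,0,1,0]
    - [0,0,1,0]
    - [0,0,1,0]
    - [0,0,1,0]
  grip: 40
  grip_force: 25

```text
clock: 3.5
position: [0.5263, -0.3193, 0.1949]
ee_rot: [-2.337, -2.099, 0.001]
force: [-3.8, 0.7, 5.9]
width: 0.648
```

```bash
python3 -c "
from h import *
C=cam('wrist'); print(onz(C,[(192,138),(318,138),(254,31),(254,226)],.04))
plan(.5904,-.171,.196,95)
plan(.580,-.057,.196,95)"
```

```text
[[ 0.50164789 -0.25880373  0.04      ]
 [ 0.56026006 -0.26509544  0.04      ]
 [ 0.5354669  -0.21695521  0.04      ]
 [ 0.5256478  -0.30563604  0.04      ]]
from [ 0.5263 -0.3193  0.1949] yaw 83.9 tilt z [-0.001 -0.    -1.   ] q7 0.12 t 3.50
shift [154.3  47.9  -1.2] twist -0.194 F [-3.8  0.7  5.9] w 0.648
from [ 0.5263 -0.3193  0.1949] yaw 83.9 tilt z [-0.001 -0.    -1.   ] q7 0.12 t 3.50
shift [266.6  25.4  -1.2] twist -0.194 F [-3.8  0.7  5.9] w 0.648
```

Request:
move_arm:
  steps:
    - [20,6,0,-0.02]
    - [42,13,0,-0.05]
    - [66,20,0,-0.08]
    - [90,28,0,-0.11]
    - [114,35,0,-0.14]
    - [136,42,0,-0.17]
    - [154,48,0,-0.194]
    - [168,45,0,-0.194]
    - [182,42,0,-0.194]
    - [196,39,0,-0.194]
    - [210,37,0,-0.194]
    - [224,34,0,-0.194]
    - [238,31,0,-0.194]
    - [252,28,0,-0.194]
    - [262,26,0,-0.194]
    - [267,25,0,-0.194]
    - [267,25,0,-0.194]
    - [267,25,0,-0.194]

```text
clock: 5.75
position: [0.5801, -0.0564, 0.1948]
ee_rot: [2.123, 2.316, 0.001]
force: [-0.2, -2.4, 4.1]
width: 0.652
```

```bash
python3 -c "
from h import *
plan(.580,-.057,.196,95)
for n in ('wrist','scene'):
    im=arm.get_image(n); cv2.imwrite(f'pics/{n}3.png',im[:,:,::-1])
    if n=='scene': crop(im,165,110,365,260,4,'pics/sc3.png')
"
```

```text
from [ 0.5801 -0.0564  0.1948] yaw 95.0 tilt z [ 0.  0. -1.] q7 -0.17 t 5.75
shift [-0.6 -0.2 -1.2] twist -0.000 F [-0.2 -2.4  4.1] w 0.652
```

View pics/wrist3.png

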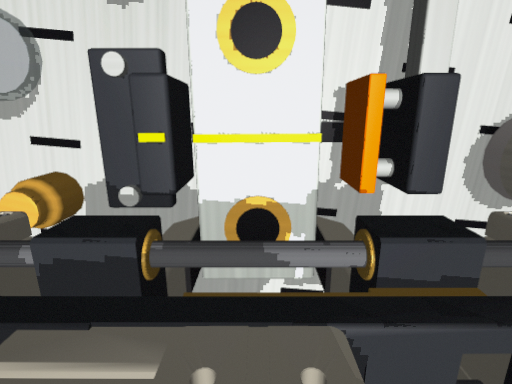

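View pics/sc3.png

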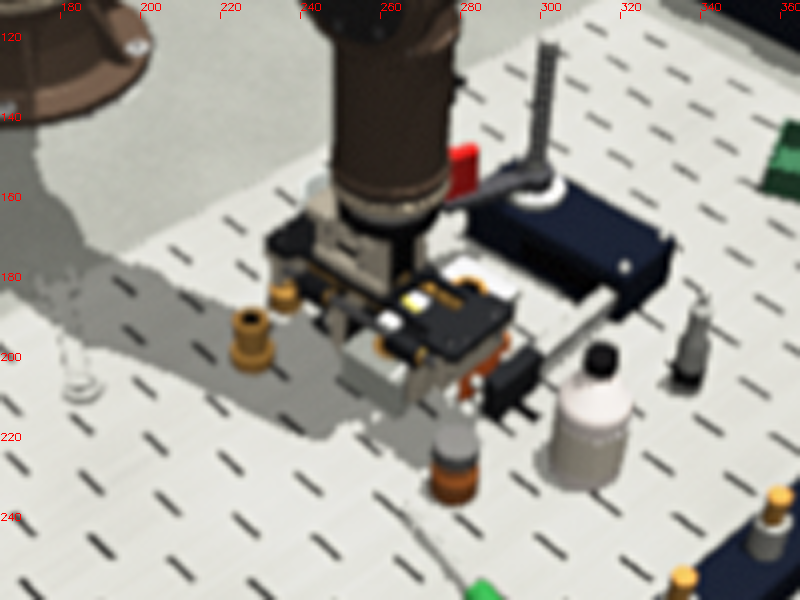

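The line and the jaw tick share row 138 and the block is square with a gap either side, so it's well placed. I'll release, rise and go over the crank grip.

Request:
move_arm:
  steps:
    - [0,0,0,0]
    - [0,0,0,0]
    - [0,0,0,0]
    - [0,0,0,0]
    - [0,0,-15,0]
    - [0,0,-50,0]
    - [0,0,-100,0]
    - [0,0,-150,0]
    - [0,0,-190,0]
    - [0,0,-205,0]
    - [0,0,-205,0]
  grip: 80

```text
clock: 7.22
position: [0.58, -0.0564, 0.4008]
ee_rot: [2.122, 2.315, 0.002]
force: [-0.2, 0.3, 0.1]
width: 0.87
```

```bash
python3 -c "
from h import *
plan(.505,.065,.40,225)
for n in ('wrist','side'):
    im=arm.get_image(n); cv2.imwrite(f'pics/{n}4.png',im[:,:,::-1])
crop(im,170,145,370,295,4,'pics/si4.png')
np.save('w4pose.npy',cam('wrist')[2])
"
```

```text
from [ 0.58   -0.0564  0.4008] yaw 95.0 tilt z [ 0.002 -0.    -1.   ] q7 -0.06 t 7.22
shift [127.4 -64.2   0.6] twist -2.269 F [-0.2  0.3  0.1] w 0.870
```

View pics/wrist4.png

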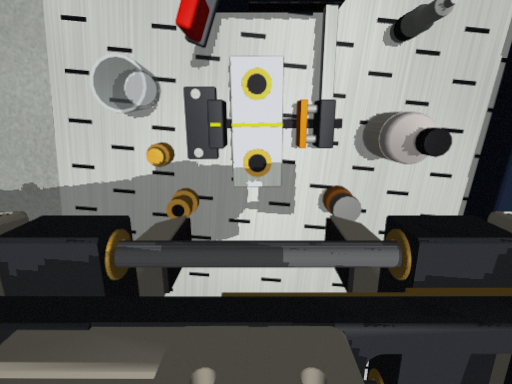

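View pics/si4.png

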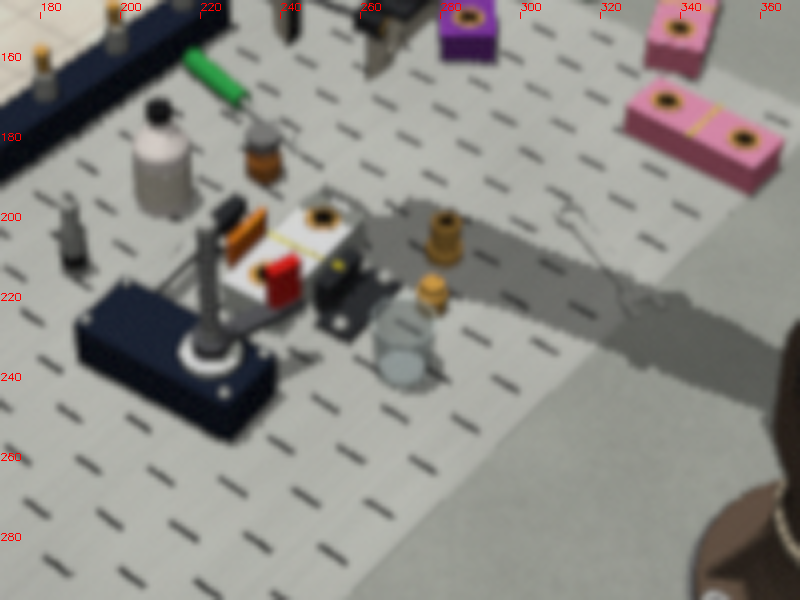

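Block in place between the jaws, with nothing else disturbed. Moving above the grip.

```bash
python3 -c "
from h import *
plan(.5115,.0895,.38,252)"
```

```text
from [ 0.5796 -0.0565  0.3985] yaw 95.0 tilt z [-0.002 -0.    -1.   ] q7 -0.06 t 7.33
shift [151.4 -55.1  18.7] twist -2.741 F [ 0.7  0.8 -1.4] w 0.874
```

Request:
move_arm:
  steps:
    - [10,-4,0,-0.18]
    - [20,-8,0,-0.36]
    - [30,-12,0,-0.54]
    - [40,-16,0,-0.72]
    - [50,-20,0,-0.9]
    - [60,-24,0,-1.08]
    - [70,-28,0,-1.26]
    - [80,-32,0,-1.44]
    - [90,-36,0,-1.62]
    - [100,-40,0,-1.8]
    - [110,-44,0,-1.98]
    - [120,-48,0,-2.16]
    - [130,-50,0,-2.34]
    - [140,-52,0,-2.52]
    - [148,-54,5,-2.65]
    - [151,-55,10,-2.74]
    - [151,-55,18,-2.74]
    - [151,-55,18,-2.74]
    - [151,-55,18,-2.74]
  grip: 60

```text
clock: 9.7
position: [0.5122, 0.0891, 0.3815]
ee_rot: [1.844, -2.543, -0.0]
force: [0.0, -0.3, 0.0]
width: 0.652
```

```bash
python3 -c "
from h import *
plan(.5115,.0895,.38,252)
print(arm.observe()['joints'])
for n in ('wrist',):
    im=arm.get_image(n); cv2.imwrite(f'pics/{n}5.png',im[:,:,::-1])
np.save('w5pose.npy',cam('wrist')[2])
im=arm.get_image('scene');crop(im,205,90,355,200,5,'pics/sc5.png')
"
```

```text
from [0.5122 0.0891 0.3815] yaw -108.1 tilt z [-0. -0. -1.] q7 2.09 t 9.70
shift [-0.2  0.8  1.5] twist -6.285 F [ 0.  -0.3  0. ] w 0.652
[ 0.4892666   0.49581765 -1.06304453  1.79979173  0.47687658  1.13226762
  2.09198451]
```

View pics/wrist5.png

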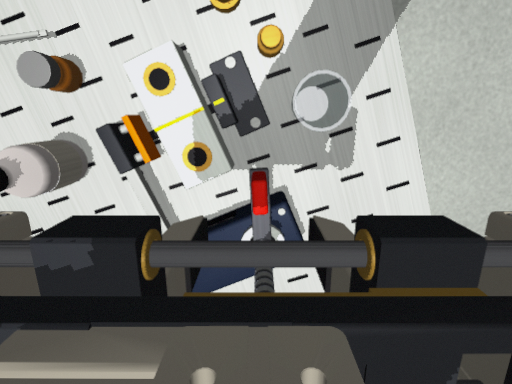

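View pics/sc5.png

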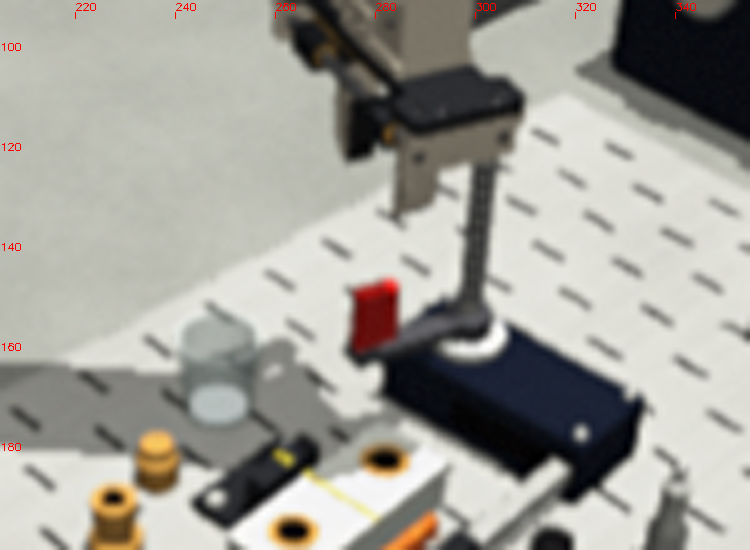

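The grip is seen at about (260,192), under the gripper and nearly aligned. q7 ended at +2.09, so the wrist reached this yaw the other way round. I'll check how the arm answers a small counter-turn.

Request:
move_arm:
  steps:
    - [0,0,0,-0.15]
    - [0,0,0,-0.3]

```text
clock: 10.05
position: [0.5122, 0.0892, 0.3821]
ee_rot: [-2.21, 2.233, -0.001]
force: [0.1, -0.5, -0.2]
width: 0.655
```

```bash
python3 -c "
from h import *
plan(.5115,.0895,.38,252)
print(arm.observe()['joints'])
"
```

```text
from [0.5122 0.0892 0.3821] yaw -90.6 tilt z [ 0.001 -0.    -1.   ] q7 2.35 t 10.05
shift [-0.3  0.7  2.1] twist -5.979 F [ 0.1 -0.5 -0.2] w 0.655
[ 0.52864391  0.5311067  -1.14047694  1.79702218  0.52688153  1.15981235
  2.35008213]
```

```bash
python3 -c "
from h import *
im=cv2.imread('pics/wrist5.png')
K,d,_=cam('wrist');W=(K,d,np.load('w5pose.npy'))
b,g,r=[im[:,:,i].astype(int) for i in range(3)]
m=((r>200)&(g<60)&(b<60)).astype(np.uint8); m[225:]=0
c=max(cv2.findContours(m,0,1)[0],key=cv2.contourArea); rc=cv2.minAreaRect(c);print(rc)
p=cv2.boxPoints(rc);q=onz(W,p,.127);print(q)
print(q.mean(0))
for i in range(4): v=q[(i+1)%4]-q[i];print(np.linalg.norm(v),np.degrees(np.arctan2(v[1],v[0])))
crop(im[:,:,::-1],200,150,320,240,6,'pics/w5z.png',10)
"
```

```text
((260.0, 210.0), (8.0, 14.0), 90.0)
[[0.51866431 0.09559172 0.127     ]
 [0.50714587 0.09934932 0.127     ]
 [0.50935886 0.10631939 0.127     ]
 [0.52096341 0.10253396 0.127     ]]
[0.51403312 0.1009486  0.127     ]
0.012115854346494027 161.93235478489717
0.007312942009877398 72.38540185642418
0.012206351047327717 -18.066436551372067
0.007313043878292103 -108.32362790621956
```

View pics/w5z.png

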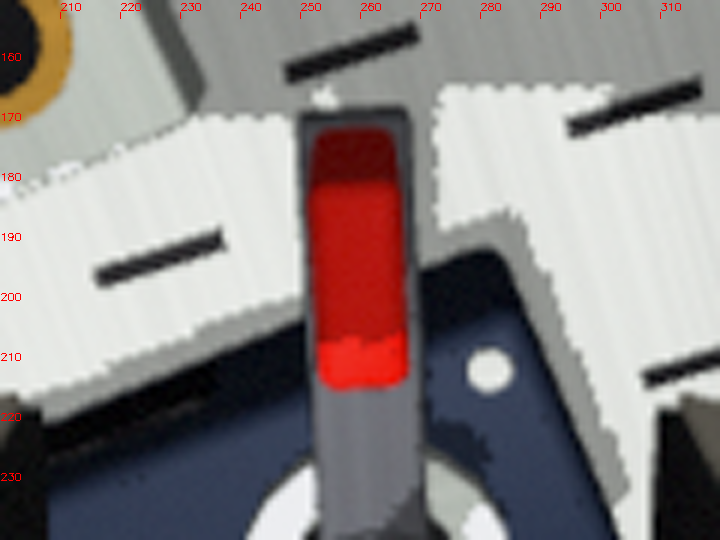

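```bash
python3 -c "
from h import *
K,d,_=cam('wrist');W=(K,d,np.load('w5pose.npy'))
p=[(200+x/6-.4,150+y/6-.4) for x,y in [(307,182),(401,182),(408,385),(318,388)]]
q=onz(W,p,.126);print(q,q.mean(0))
for i in range(4): v=q[(i+1)%4]-q[i];print(np.linalg.norm(v),np.degrees(np.arctan2(v[1],v[0])))
"
```

```text
[[0.51329196 0.07328583 0.126     ]
 [0.50065219 0.0774102  0.126     ]
 [0.50887152 0.10662121 0.126     ]
 [0.52150077 0.10298795 0.126     ]] [0.51107911 0.0900763  0.126     ]
0.013295639441086953 161.92843934711294
0.030345355243396082 74.28457432555822
0.013141482237845906 -16.04979708000728
0.030815589355477967 -105.44928136385688
```

```bash
python3 -c "
from h import *
plan(.5111,.0901,.267,-105.3)
"
```

```text
from [0.5122 0.0892 0.3821] yaw -90.6 tilt z [ 0.001 -0.    -1.   ] q7 2.35 t 10.05
shift [ -0.9   1.2 115.1] twist 0.257 F [ 0.1 -0.5 -0.2] w 0.655
```

Request:
move_arm:
  steps:
    - [0,0,0,0.15]
    - [-1,1,10,0.257]
    - [-1,1,40,0.257]
    - [-1,1,75,0.257]
    - [-1,1,105,0.257]
    - [-1,1,115,0.257]
    - [-1,1,115,0.257]
    - [-1,1,115,0.257]
  grip: 50

```text
clock: 11.05
position: [0.5116, 0.0906, 0.2679]
ee_rot: [-1.899, 2.501, -0.001]
force: [-0.5, 0.2, 0.3]
width: 0.543
```

Request:
move_arm:
  steps:
    - [0,0,0,0]
    - [0,0,0,0]
    - [0,0,0,0]
    - [0,0,0,0]
    - [0,0,0,0]
    - [0,0,0,0]
  grip: 0
  grip_force: 15

```text
clock: 11.8
position: [0.5111, 0.0902, 0.2668]
ee_rot: [1.9, -2.501, 0.0]
force: [-0.3, -0.5, 2.0]
width: 0.152
```

```bash
python3 -c "
from h import *
plan(.5111,.0901,.267,-105.3)
print(arm.observe()['joints'],arm.observe()['ft_torque'])
im=arm.get_image('wrist'); cv2.imwrite(f'pics/wrist6.png',im[:,:,::-1])
im=arm.get_image('scene');crop(im,205,90,355,200,5,'pics/sc6.png')
"
```

```text
from [0.5111 0.0902 0.2668] yaw -105.6 tilt z [-0. -0. -1.] q7 1.99 t 11.80
shift [ 0.1 -0.1 -0.2] twist -0.004 F [-0.3 -0.5  2. ] w 0.152
[ 0.39798802  0.62545312 -0.95783372  1.93108535  0.64256424  0.92624308
  1.98919863] [-0.05963799  0.1585331   0.18434268]
```

View pics/sc6.png

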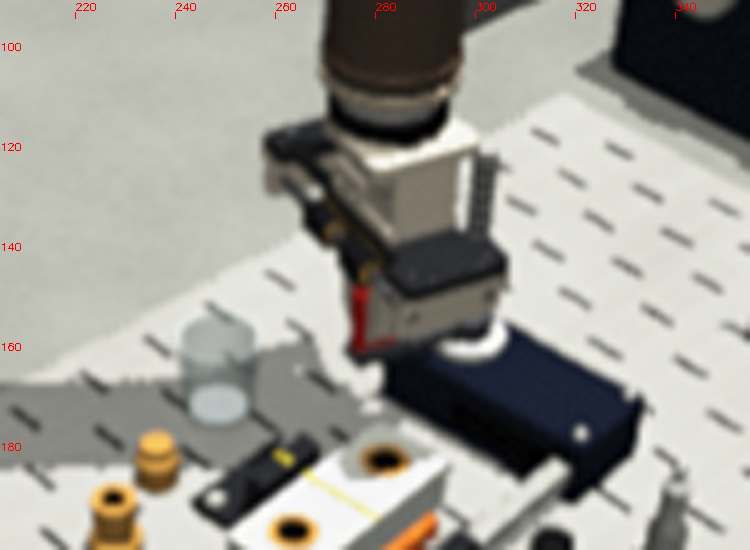

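The grip is taken (14 mm wide). First stretch of winding.

Request:
move_arm:
  steps:
    - [-0.1,4.5,0,0.06]
    - [-1.2,13.4,0,0.18]
    - [-3.3,22.2,0,0.3]
    - [-6.5,30.6,0,0.42]
    - [-10.7,38.6,0,0.54]
    - [-15.7,46.0,0,0.66]
    - [-21.7,52.7,0,0.78]
    - [-28.4,58.7,0,0.9]
    - [-35.7,63.9,0,1.02]
    - [-43.7,68.1,0,1.14]
    - [-47.8,69.9,0,1.2]

```text
clock: 13.28
position: [0.4558, 0.1556, 0.2667]
ee_rot: [0.153, -3.137, 0.001]
force: [-3.9, -1.5, 4.7]
width: 0.157
```

```bash
python3 -c "
from h import *
plan(.5111,.0901,.267,-105.3)
print(arm.observe()['joints'],arm.observe()['ft_torque'])
im=arm.get_image('wrist'); cv2.imwrite(f'pics/wrist7.png',im[:,:,::-1])
im=arm.get_image('side');crop(im,170,145,320,255,5,'pics/si7.png')
"
```

```text
from [0.4558 0.1556 0.2667] yaw -174.4 tilt z [-0.001 -0.001 -1.   ] q7 0.82 t 13.28
shift [-48.7 -70.6  -0.3] twist -1.206 F [-3.9 -1.5  4.7] w 0.157
[ 0.07664329  0.47139968 -0.67600468  2.03122194  0.41673448  0.77798011
  0.8184825 ] [0.12545225 0.62298307 0.18688239]
```

View pics/wrist7.png

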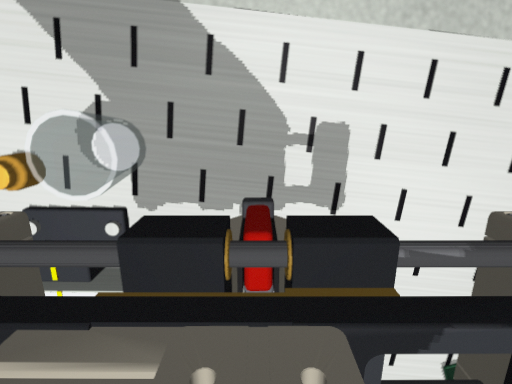

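View pics/si7.png

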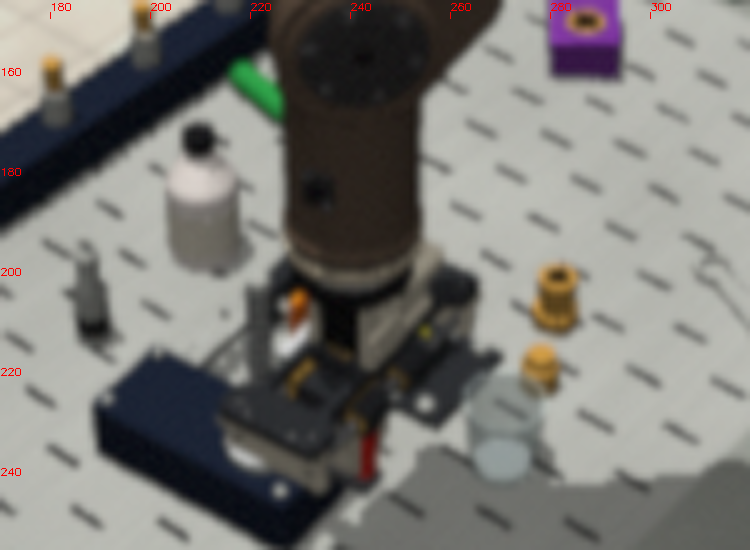

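```bash
python3 -c "
import numpy as np
th=[.07+.14*i for i in range(19)]+[2.66]
print([[round(75*(np.cos(t)-1),1),round(75*np.sin(t),1),0,round(t,2)] for t in th])"
```

```text
[[np.float64(-0.2), np.float64(5.2), 0, 0.07], [np.float64(-1.6), np.float64(15.6), 0, 0.21], [np.float64(-4.5), np.float64(25.7), 0, 0.35], [np.float64(-8.8), np.float64(35.3), 0, 0.49], [np.float64(-14.4), np.float64(44.2), 0, 0.63], [np.float64(-21.2), np.float64(52.2), 0, 0.77], [np.float64(-29.0), np.float64(59.2), 0, 0.91], [np.float64(-37.7), np.float64(65.1), 0, 1.05], [np.float64(-47.1), np.float64(69.6), 0, 1.19], [np.float64(-57.1), np.float64(72.8), 0, 1.33], [np.float64(-67.5), np.float64(74.6), 0, 1.47], [np.float64(-77.9), np.float64(74.9), 0, 1.61], [np.float64(-88.4), np.float64(73.8), 0, 1.75], [np.float64(-98.5), np.float64(71.2), 0, 1.89], [np.float64(-108.2), np.float64(67.2), 0, 2.03], [np.float64(-117.3), np.float64(61.9), 0, 2.17], [np.float64(-125.5), np.float64(55.4), 0, 2.31], [np.float64(-132.8), np.float64(47.8), 0, 2.45], [np.float64(-138.9), np.float64(39.3), 0, 2.59], [np.float64(-141.5), np.float64(34.7), 0, 2.66]]
```

Request:
move_arm:
  steps:
    - [-0.2,5.2,0,0.07]
    - [-1.6,15.6,0,0.21]
    - [-4.5,25.7,0,0.35]
    - [-8.8,35.3,0,0.49]
    - [-14.4,44.2,0,0.63]
    - [-21.2,52.2,0,0.77]
    - [-29.0,59.2,0,0.91]
    - [-37.7,65.1,0,1.05]
    - [-47.1,69.6,0,1.19]
    - [-57.1,72.8,0,1.33]
    - [-67.5,74.6,0,1.47]
    - [-77.9,74.9,0,1.61]
    - [-88.4,73.8,0,1.75]
    - [-98.5,71.2,0,1.89]
    - [-108.2,67.2,0,2.03]
    - [-117.3,61.9,0,2.17]
    - [-125.5,55.4,0,2.31]
    - [-132.8,47.8,0,2.45]
    - [-138.9,39.3,0,2.59]
    - [-141.5,34.7,0,2.66]

```text
clock: 15.88
position: [0.5942, 0.2044, 0.2668]
ee_rot: [-3.009, -0.897, -0.001]
force: [-2.3, 3.2, 3.3]
width: 0.149
```

```bash
python3 -c "
from h import *
plan(.5111,.0901,.267,-105.3)
print(arm.observe()['joints'],arm.observe()['ft_torque'])
im=arm.get_image('wrist'); cv2.imwrite(f'pics/wrist8.png',im[:,:,::-1])
"
```

```text
from [0.5942 0.2044 0.2668] yaw 33.2 tilt z [ 0.     0.002 -1.   ] q7 -1.37 t 15.88
shift [-132.1   50.1   -0.4] twist 2.417 F [-2.3  3.2  3.3] w 0.149
[-0.44963754  0.57481683  0.05003024  1.71482982 -0.03800967  0.852051
 -1.37423242] [ 0.61799783  0.21974787 -0.14765004]
```

View pics/wrist8.png

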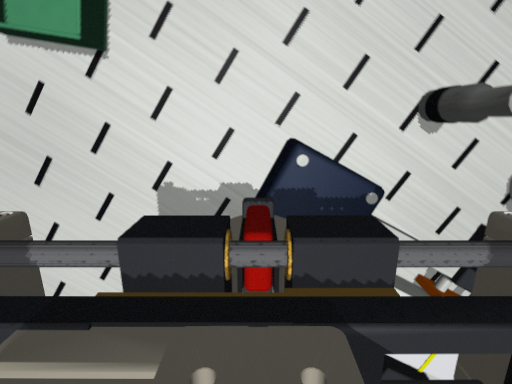

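Still well gripped (fin at column 258). Carrying on.

Request:
move_arm:
  steps:
    - [-0.2,5.2,0,0.07]
    - [-1.6,15.6,0,0.21]
    - [-4.5,25.7,0,0.35]
    - [-8.8,35.3,0,0.49]
    - [-14.4,44.2,0,0.63]
    - [-21.2,52.2,0,0.77]
    - [-29.0,59.2,0,0.91]
    - [-37.7,65.1,0,1.05]
    - [-47.1,69.6,0,1.19]
    - [-57.1,72.8,0,1.33]
    - [-62.3,73.9,0,1.4]

```text
clock: 17.3
position: [0.5825, 0.1079, 0.2668]
ee_rot: [-2.881, 1.251, -0.001]
force: [-0.1, 2.5, 1.5]
width: 0.15
```

```bash
python3 -c "
from h import *
plan(.5111,.0901,.267,-105.3)
print(arm.observe()['joints'],arm.observe()['ft_torque'])
"
```

```text
from [0.5825 0.1079 0.2668] yaw -47.0 tilt z [ 0.001  0.001 -1.   ] q7 -2.38 t 17.30
shift [-35.7  64.3  -0.3] twist 1.018 F [-0.1  2.5  1.5] w 0.150
[-0.57260603  0.55290847  0.43242757  1.83227451 -0.30590407  0.82156906
 -2.37701793] [ 0.49161319 -0.05258776  0.10563688]
```

Crank at roughly 7.3 rad and q7 near its limit. I'll let go, rise, turn the wrist back half a turn and retake the grip.

Request:
move_arm:
  steps:
    - [0,0,0,0]
    - [0,0,0,0]
    - [0,0,-8,0]
    - [0,0,-40,0]
    - [0,0,-85,0]
    - [0,0,-105,-0.15]
    - [0,0,-105,-0.33]
    - [0,0,-105,-0.51]
    - [0,0,-105,-0.69]
    - [0,0,-105,-0.87]
    - [0,0,-105,-1.05]
    - [0,0,-105,-1.23]
    - [0,0,-105,-1.41]
    - [0,0,-105,-1.59]
    - [0,0,-105,-1.77]
    - [0,0,-105,-1.95]
    - [0,0,-105,-2.13]
    - [0,0,-105,-2.31]
    - [0,0,-105,-2.49]
    - [0,0,-105,-2.67]
  grip: 56

```text
clock: 19.8
position: [0.5826, 0.1073, 0.3723]
ee_rot: [1.881, 2.515, -0.0]
force: [-0.4, -0.7, 0.3]
width: 0.612
```

Request:
move_arm:
  steps:
    - [0,0,0,-0.18]
    - [0,0,0,-0.36]
    - [0,0,0,-0.47]
    - [0,0,0,-0.47]

```text
clock: 20.3
position: [0.5827, 0.1072, 0.3721]
ee_rot: [1.254, 2.88, -0.0]
force: [-0.2, -0.1, 0.4]
width: 0.61
```

```bash
python3 -c "
from h import *
plan(.5825,.1079,.273,133)
print(arm.observe()['joints'])
np.save('w9pose.npy',cam('wrist')[2])
im=arm.get_image('wrist'); cv2.imwrite(f'pics/wrist9.png',im[:,:,::-1])
im=arm.get_image('scene');crop(im,205,90,355,200,5,'pics/sc9.png')
"
```

```text
from [0.5827 0.1072 0.3721] yaw 132.9 tilt z [ 0.001 -0.    -1.   ] q7 0.37 t 20.30
shift [ 0.7  0.4 99.1] twist -0.001 F [-0.2 -0.1  0.4] w 0.610
[-0.09914701  0.42597961 -0.24210966  1.68186474  0.11515637  1.04721375
  0.37109545]
```

View pics/wrist9.png

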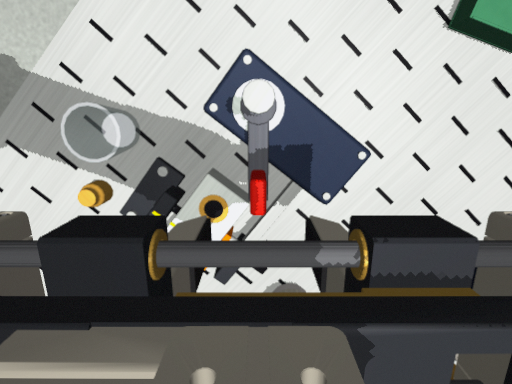

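View pics/sc9.png

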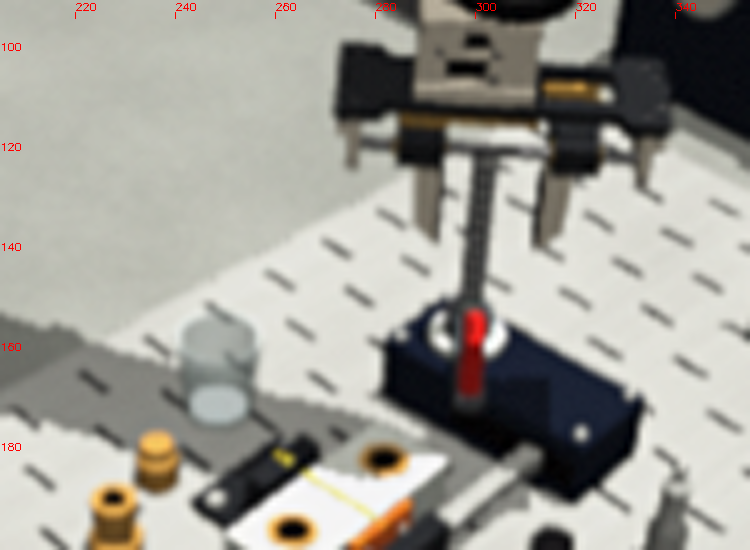

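The fin is upright at column 258, in line with the fingers. I'll descend and grip.

Request:
move_arm:
  steps:
    - [0.5,0.5,30,0]
    - [0.5,0.5,60,0]
    - [0.5,0.5,80,0]
    - [0.5,0.5,92,0]
    - [0.5,0.5,99,0]
    - [0.5,0.5,99,0]

```text
clock: 21.15
position: [0.5826, 0.1083, 0.2728]
ee_rot: [1.254, 2.88, -0.0]
force: [0.4, -0.1, 0.4]
width: 0.609
```

Request:
move_arm:
  steps:
    - [0,0,0,0]
    - [0,0,0,0]
    - [0,0,0,0]
    - [0,0,0,0]
    - [0,0,0,0]
    - [0,0,0,0]
  grip: 0
  grip_force: 20

```text
clock: 21.9
position: [0.5825, 0.1083, 0.2728]
ee_rot: [1.253, 2.881, -0.0]
force: [-0.0, 0.4, 1.1]
width: 0.151
```

```bash
python3 -c "
from h import *
plan(.5825,.1079,.273,133)
import numpy as np
th=[.06+.12*i for i in range(15)]
print([[float(round(75*(1-np.cos(t)),1)),float(round(-75*np.sin(t),1)),0,round(t,2)] for t in th])"
```

```text
from [0.5825 0.1083 0.2728] yaw 133.0 tilt z [ 0. -0. -1.] q7 0.34 t 21.90
shift [-0.3 -0.2 -0.2] twist -0.000 F [-0.   0.4  1.1] w 0.151
[[0.1, -4.5, 0, 0.06], [1.2, -13.4, 0, 0.18], [3.3, -22.2, 0, 0.3], [6.5, -30.6, 0, 0.42], [10.7, -38.6, 0, 0.54], [15.8, -46.0, 0, 0.66], [21.7, -52.7, 0, 0.78], [28.4, -58.7, 0, 0.9], [35.7, -63.9, 0, 1.02], [43.7, -68.1, 0, 1.14], [52.1, -71.4, 0, 1.26], [60.8, -73.6, 0, 1.38], [69.7, -74.8, 0, 1.5], [78.7, -74.9, 0, 1.62], [87.6, -73.9, 0, 1.74]]
```

Request:
move_arm:
  steps:
    - [0.1,-4.5,0,0.06]
    - [1.2,-13.4,0,0.18]
    - [3.3,-22.2,0,0.3]
    - [6.5,-30.6,0,0.42]
    - [10.7,-38.6,0,0.54]
    - [15.8,-46.0,0,0.66]
    - [21.7,-52.7,0,0.78]
    - [28.4,-58.7,0,0.9]
    - [35.7,-63.9,0,1.02]
    - [43.7,-68.1,0,1.14]
    - [52.1,-71.4,0,1.26]
    - [60.8,-73.6,0,1.38]
    - [69.7,-74.8,0,1.5]

```text
clock: 23.52
position: [0.4796, 0.1081, 0.2727]
ee_rot: [2.883, 1.247, -0.002]
force: [-1.5, -1.1, 1.7]
width: 0.149
```

```bash
python3 -c "
from h import *
plan(.5825,.1079,.273,133)
print(arm.observe()['ft_torque'])
im=arm.get_image('wrist'); cv2.imwrite(f'pics/wrist10.png',im[:,:,::-1])
im=arm.get_image('side');crop(im,170,145,320,255,5,'pics/si10.png')
im=arm.get_image('scene');crop(im,205,90,355,200,5,'pics/sc10.png')
"
```

```text
from [0.4796 0.1081 0.2727] yaw 46.8 tilt z [-0.001 -0.001 -1.   ] q7 -1.00 t 23.52
shift [70.3 75.1 -0.3] twist -1.505 F [-1.5 -1.1  1.7] w 0.149
[-0.12118486  0.19847109  0.1506921 ]
```

View pics/sc10.png

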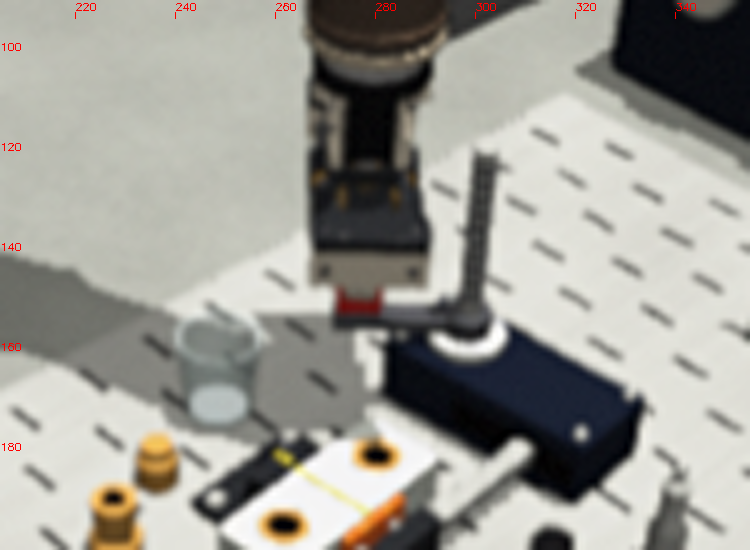

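View pics/wrist10.png

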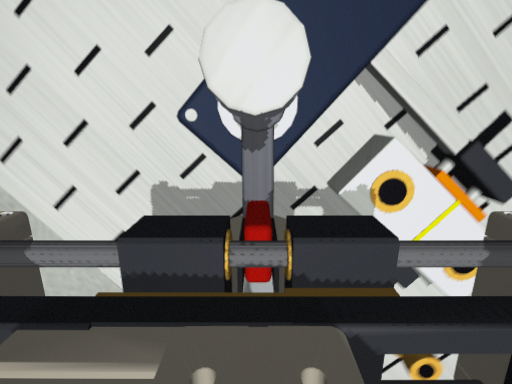

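Block pushed against the fixed jaw by the pad. The crank is at about 8.8 rad, so I'll go on in smaller bites and watch the force.

Request:
move_arm:
  steps:
    - [0.1,-4.5,0,0.06]
    - [0.8,-11.2,0,0.15]
    - [2.2,-17.8,0,0.24]
    - [4.1,-24.3,0,0.33]
    - [6.7,-30.6,0,0.42]
    - [9.8,-36.7,0,0.51]
    - [13.1,-42.3,0,0.6]
    - [14.7,-44.6,0,0.64]
    - [14.7,-44.6,0,0.64]

```text
clock: 24.8
position: [0.457, 0.1497, 0.2727]
ee_rot: [-3.128, -0.286, 0.003]
force: [-5.6, -0.8, 7.9]
width: 0.15
```

```bash
python3 -c "
from h import *
plan(.5825,.1079,.273,133)
print(arm.observe()['ft_torque'])
"
```

```text
from [0.457  0.1497 0.2727] yaw 10.5 tilt z [-0.002 -0.    -1.   ] q7 -1.63 t 24.80
shift [115.9  63.9  -0.5] twist -2.139 F [-5.6 -0.8  7.9] w 0.150
[-0.16271306  1.07916114 -0.09706279]
```

Request:
move_arm:
  steps:
    - [0.1,-4.0,0,0.053]
    - [0.4,-7.5,0,0.1]
    - [0.9,-11.2,0,0.15]
    - [0.9,-11.2,0,0.15]

```text
clock: 25.3
position: [0.4558, 0.1609, 0.2727]
ee_rot: [-3.141, -0.051, 0.004]
force: [-6.3, 0.0, 7.9]
width: 0.151
```

```bash
python3 -c "
from h import *
plan(.5825,.1079,.273,133)
print(arm.observe()['ft_torque'])
"
```

```text
from [0.4558 0.1609 0.2727] yaw 1.9 tilt z [-0.002  0.    -1.   ] q7 -1.78 t 25.30
shift [124.9  57.1  -0.6] twist -2.289 F [-6.3  0.   7.9] w 0.151
[-0.12322056  1.21848314 -0.14938169]
```

Request:
move_arm:
  steps:
    - [0.1,-4.0,0,0.053]
    - [0.4,-7.5,0,0.1]
    - [0.4,-7.5,0,0.1]

```text
clock: 25.68
position: [0.4559, 0.1685, 0.2727]
ee_rot: [-3.14, 0.106, 0.004]
force: [-7.7, -0.4, 9.6]
width: 0.158
```

```bash
python3 -c "
from h import *
plan(.5825,.1079,.273,133)
print(arm.observe()['ft_torque'])
"
```

```text
from [0.4559 0.1685 0.2727] yaw -3.9 tilt z [-0.002  0.    -1.   ] q7 -1.88 t 25.68
shift [130.4  51.9  -0.6] twist -2.389 F [-7.7 -0.4  9.6] w 0.158
[ 0.00548399  1.19695397 -0.16696174]
```

Request:
move_arm:
  steps:
    - [-0.5,-4.0,0,0.053]
    - [-0.2,-7.5,0,0.1]
    - [-0.2,-7.5,0,0.1]

```text
clock: 26.05
position: [0.4567, 0.176, 0.2727]
ee_rot: [-3.13, 0.263, 0.002]
force: [-4.7, -0.1, 4.9]
width: 0.152
```

```bash
python3 -c "
from h import *
plan(.5825,.1079,.273,133)
print(arm.observe()['ft_torque'])
im=arm.get_image('wrist'); cv2.imwrite(f'pics/wrist11.png',im[:,:,::-1])
im=arm.get_image('scene');crop(im,235,120,335,220,6,'pics/sc11.png')
"
```

```text
from [0.4567 0.176  0.2727] yaw -9.6 tilt z [-0.001  0.    -1.   ] q7 -1.97 t 26.05
shift [135.4  46.2  -0.5] twist -2.489 F [-4.7 -0.1  4.9] w 0.152
[ 0.0481022   0.87651238 -0.1601171 ]
```

View pics/wrist11.png

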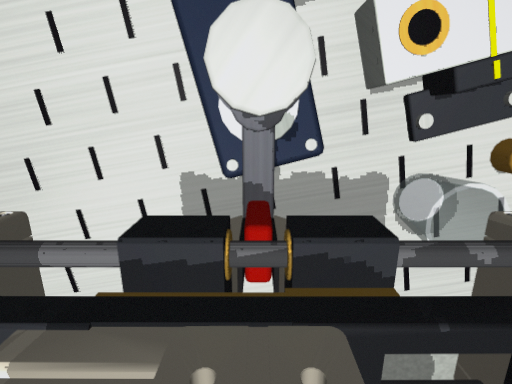

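View pics/sc11.png

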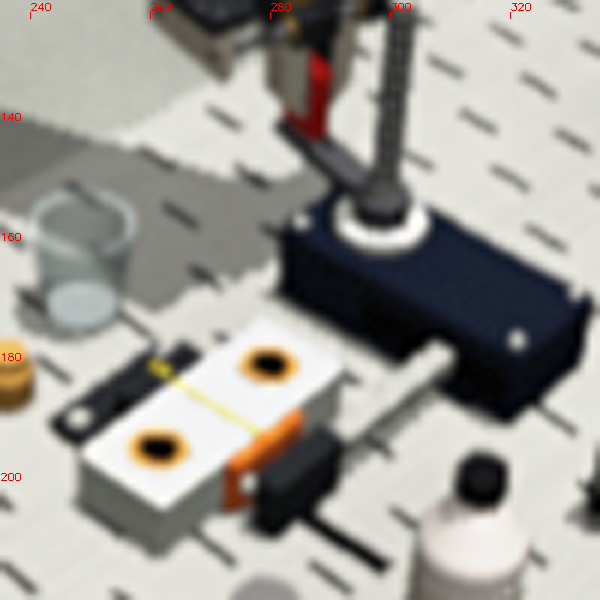

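Request:
move_arm:
  steps:
    - [-0.2,-4.0,0,0.053]
    - [0.4,-7.5,0,0.1]
    - [0.9,-11.2,0,0.15]
    - [0.9,-11.2,0,0.15]

```text
clock: 26.65
position: [0.4591, 0.185, 0.2726]
ee_rot: [3.099, -0.498, -0.004]
force: [-6.9, -7.6, 10.5]
width: 0.155
```

```bash
python3 -c "
from h import *
plan(.5825,.1079,.273,133)
print(arm.observe()['ft_torque'])
"
```

```text
from [0.4591 0.185  0.2726] yaw -18.2 tilt z [-0.003 -0.002 -1.   ] q7 -2.11 t 26.65
shift [141.3  34.6  -0.6] twist -2.640 F [-6.9 -7.6 10.5] w 0.155
[-1.61242672  1.41468632  0.36096877]
```

Request:
move_arm:
  steps:
    - [-0.5,-2.5,0,0.03]
    - [-0.5,-2.5,0,0.03]
    - [-0.5,-2.5,0,0.03]

```text
clock: 27.02
position: [0.4594, 0.1855, 0.2725]
ee_rot: [3.088, -0.546, -0.004]
force: [-6.6, -16.4, 14.1]
width: 0.157
```

```bash
python3 -c "
from h import *
plan(.5825,.1079,.273,133)
print(arm.observe()['ft_torque'])
"
```

```text
from [0.4594 0.1855 0.2725] yaw -20.0 tilt z [-0.004 -0.005 -1.   ] q7 -2.14 t 27.02
shift [142.2  30.7  -0.5] twist -2.671 F [ -6.6 -16.4  14.1] w 0.157
[-3.30443817  1.48215685  0.42141056]
```

The tool stalled while the force rose to 16 N, so the crank is at its stop. I'll ease off, let go and rise.

Request:
move_arm:
  steps:
    - [0.3,2.5,0,-0.03]
    - [0.3,3.0,0,-0.03]

```text
clock: 27.28
position: [0.4591, 0.1848, 0.2726]
ee_rot: [3.1, -0.497, -0.002]
force: [-3.2, -4.9, 5.1]
width: 0.155
```

Request:
move_arm:
  steps:
    - [0,0,0,0]
    - [0,0,0,0]
    - [0,0,0,0]
    - [0,0,0,0]
    - [0,0,-10,0]
    - [0,0,-50,0]
    - [0,0,-100,0]
    - [0,0,-130,0]
    - [0,0,-130,0]
  grip: 56

```text
clock: 28.4
position: [0.46, 0.1862, 0.4055]
ee_rot: [-3.098, 0.499, -0.006]
force: [0.1, 0.0, -0.5]
width: 0.609
```

```bash
python3 -c "
from h import *
plan(.5825,.1079,.273,133)
np.save('w12pose.npy',cam('wrist')[2])
im=arm.get_image('wrist'); cv2.imwrite(f'pics/wrist12.png',im[:,:,::-1])
im=arm.get_image('scene');crop(im,165,110,365,260,4,'pics/sc12.png')
im=arm.get_image('side');crop(im,170,145,370,295,4,'pics/si12.png')
"
```

```text
from [0.46   0.1862 0.4055] yaw -18.3 tilt z [ 0.004  0.003 -1.   ] q7 -2.23 t 28.40
shift [140.5  36.5 132.8] twist -2.641 F [ 0.1  0.  -0.5] w 0.609
```

View pics/wrist12.png

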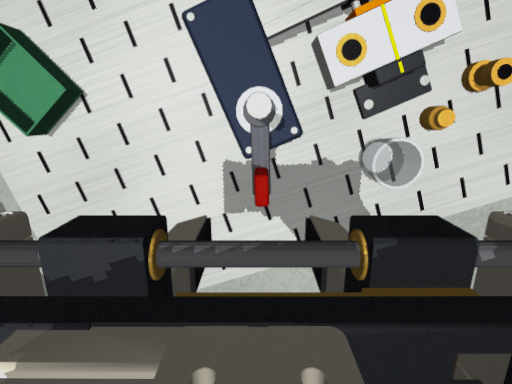

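View pics/sc12.png

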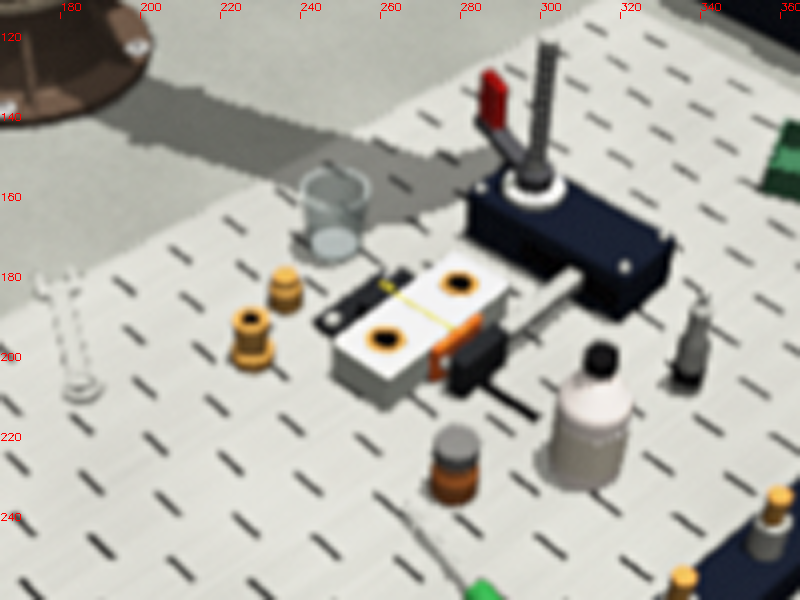

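View pics/si12.png

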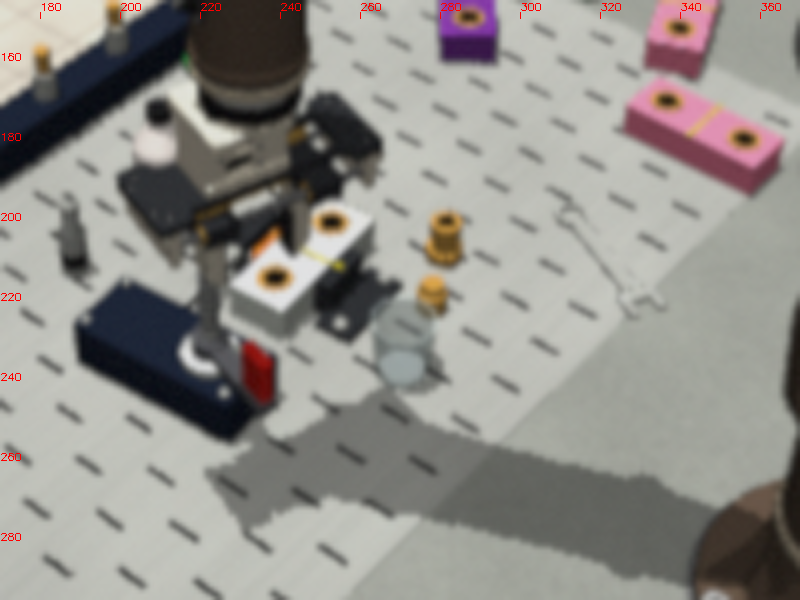

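```bash
python3 -c "
from h import *
S=cam('scene');D=cam('side');K,d,_=cam('wrist');W=(K,d,np.load('w12pose.npy'))
b=onz(S,[(165+386/4-.4,110+340/4-.4),(165+460/4-.4,110+283/4-.4)],.041);c=b.mean(0);v=b[1]-b[0]
print('scene bores',b,c,np.degrees(np.arctan2(v[1],v[0])))
b=onz(W,[(430,14),(352,49)],.041);c2=b.mean(0);v=b[1]-b[0];print('wrist',b,c2,np.degrees(np.arctan2(v[1],v[0])))
a=np.radians(5.1);M=np.array([[np.cos(a),np.sin(a)],[-np.sin(a),np.cos(a)]])
for q in (c,c2): print('in clamp mm',1000*M@(q[:2]-np.array([.565,0])))
w=[(251+0,0)]
"
```

```text
scene bores [[ 0.57037878 -0.04639324  0.041     ]
 [ 0.56141996  0.04413988  0.041     ]] [ 0.56589937 -0.00112668  0.041     ] 95.65137814716245
wrist [[ 0.56887082 -0.04432219  0.041     ]
 [ 0.56133841  0.04413758  0.041     ]] [ 5.65104615e-01 -9.23068426e-05  4.10000000e-02] 94.86703860912652
in clamp mm [ 0.79565186 -1.20216803]
in clamp mm [ 0.09599526 -0.10124108]
```

All the checks agree, so I'm handing in.

```bash
python3 -c "
from cell import arm
print(arm.sign_off())"
```

```text
the job is handed in; nothing more can be done
None
```

The block is clamped and the crank is wound to its stop. I handed the job in at about 28.5 s of the 72 s allowed; sign-off gives no verdict.

- **Block:** I gripped it at its outer end, slid it flat along the tray into the open clamp and let go. In the last pictures its centre is within about 1 mm (x) and 1.2 mm (y) of where it should be clamped. Its angle is within about 0.6° of the jaws, and its line meets the yellow tick.
- **Crank:** I wound it about 7.9 rad clockwise in two grips, from a start I estimated at about 2.0 rad. At the end the tool stalled while the push rose to 16 N, which I took as the stop. I then eased off, let go and rose clear, and the wrist force read about zero.
- **Pad:** The pictures show it pressed on the block. I couldn't read its force directly, so I inferred the grip from the stop being reached.
- **Everything else:** The other things on the bench look unmoved in the final views.
- **Misjudgement:** I first had the sign of the last wrist joint's turn wrong. A small test turn showed this before I took hold of the crank, and it had no effect on the result.

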